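# Push the lying catering tin along the guide rail to its stop

## Task

The big catering tin lies on its side next to the steel guide rail on the serving table. Push it lengthwise along the rail, still lying and never lifted, until its front end meets the rail's end stop, and do not let it roll away from the rail. Leave the small tin on the other side of the rail alone.

Things in the scene. Friction and masses are not known exactly. Their poses are not given: they have to be found in the camera images.
- rail: Fixed L-shaped steel guide: upright wall 420 mm long, 65 mm high, 6 mm thick, with a square stop plate at one end (65 mm high, 100 mm wide). Origin: table level, inner corner of wall and stop. x runs along the wall towards the stop (push direction), stop face at x = 0; y points through the wall: inner face at y = 0, big tin on the -y side; z up. Two 6 mm high feet on the +y side.
- tin_center (a point): Centre of the big closed tin with paper label: 99 mm diameter, 118 mm long, 0.6-0.95 kg, lying on the table, centre 49.5 mm up, on the rail's -y side, side face 5-11 mm from the wall, axis within 3 degrees of it. x = its axis, along the push; it rolls freely, so y and z may point anywhere. Touching stop and wall, its centre is at x = -59 mm, y = -49.5 mm of the rail.
- small_tin_center (a point): Centre of the small tin, a bystander: closed steel cylinder with paper label, 73 mm diameter, 80 mm long, lying on the table on the +y side of the rail (the back of the wall), roughly parallel to it, 20 to 70 mm from it. x is its axis.
Things that resemble listed ones, but are neither listed nor needed, are in the scene too. Leave any brown or pink look-alike of the part that bears tin_center alone.

How it is judged:
By the outcome, as a careful person would: the job done as asked, in the order asked, and still so for the second after the job is handed in, with the robot touching nothing.
It also fails if it takes over 48 s, if anything falls off the work surface, if the arm or the gripper's body presses on something with over 40 N, if the wrist force passes 120 N, or if a joint passes its speed limit or range.

## Robot

A 6-joint arm with a two-finger parallel gripper is mounted at the origin on the work surface. World frame = base frame: x ahead of the robot, y to its left, z up, the work surface at z = 0. Lengths are in m, angles in rad, forces in N, time in s.
With the tool pointing down it reaches from about 0.4 to 0.825 m from the base axis. Payload 7 kg.
Tool frame: the origin (TCP) lies on the centre line of the jaws, within the pads' length; the fingertips stand tip_reach ahead of it and the grasp point (between the pads) is the TCP (tip_reach is the distance from the TCP to the fingertips, in m); z points along the fingers, y is the line along which they close (so a half turn about z gives the same grasp; the last joint's range is limited). The gripper opens to 88 mm and grips with 3 to 60 N. Pads are 19 mm wide; open, the fingers measure 130 mm over their backs; the gripper's body (78 mm by 193 mm) begins 47 mm behind the grasp point.
Start: joints at [1.539, 0.359, 0.012, 0, -1.224, -0.288], TCP at [0.212, 0.641, 0.246] pointing down, gripper open.
Joint ranges: [-3.07, 3.07], [-1.43, 2.12], [-1.02, 1.25], [-3.03, 1.67], [-3.05, -0], [-3.03, 3.03]. Speed limits (rad/s): [2.39, 2.39, 3.01, 3.14, 3.14, 3.14].

## Interface

Orientations are given as [roll, pitch, yaw] about the fixed x, y, z axes, in that order (R = Rz(yaw) Ry(pitch) Rx(roll)).
In Python, from station import get_state, grab_frame, calibration, job_done, find_in, mark_of, tip_reach gives the robot as it stands.
- The arm moves only by the shell command python3 -m handwheel 'ROWS' [OPENING] [FORCE]. ROWS is JSON, a list of rows, each an object with "delta_pos": the shift along the world's x, y, z in units of 30 mm (1.0 is 30 mm), a list of three; "dr": the turn, a rotation vector about the world's x, y, z in degrees, a list of three. In form: [{"delta_pos": [tx, ty, tz], "dr": [rx, ry, rz]}, ...]. A call has 1 to 10 rows; each row shifts and turns the commanded pose from where the row before left it; what a row does not reach is not made up. A row lasts 1/10 s, in which the tool goes at most 50 mm and 8.59 degrees, less where a joint would pass 70% of its speed; a pose out of reach is approached as far as the arm can. A call is refused whole if a number of a shift passes 1 or a number of a turn 8.59, either way. A call with a gripper value outside its range is refused whole. OPENING is the closure, from -1 (fully open) to 1 (shut), set as the call begins (- or left out, the last holds). The fingers move at their own pace and stop on an object; FORCE is the grip in N (left out, the last holds). Time passes only in rows, so rows that do not move let the fingers close. It gives the time, the measured TCP pose, the force, the opening and the grip force at its end, in the units of the state.
- get_state(): the state, without advancing time (a new reading comes with each control period).
- grab_frame(name): name is "side" or "top" or "wrist"; returns the picture (480x640x3 uint8, red, green, blue); there is no depth.
- calibration(name): a dict with "fx", "fy", "cx", "cy" (pixels), "k1" (the pictures are not rectified: a ray, as slopes to the right and down, at radius r is drawn at 1 + k1 r^2 times it, then the intrinsics apply), "extrinsics" (4x4, takes a point from world to camera coordinates). Camera axes: x right, y down, z forward; pixel columns grow to the right and rows downward; lengths in m; the calibration is good to about 2 mm. A picture is of the moment at which its call begins: read the wrist's pose just before it. calibration takes no time and is no camera call; for the wrist camera it gives the pose at the moment of the call.
- job_done(): hands the job in; it is judged then, once.
Trained networks look in the newest picture that a camera, given by its name, has taken for a name from the list of things; names that differ only in an ending like _2 or _b are one class to them, and where a whole thing is asked for, a point or a joint stands for the part that bears it (a point fixed in the world has none). Each returns a list of dicts, best first, with "conf" (0 to 1); they miss things now and then, are a little off and sometimes report something else, mostly with a low value. They report only what shows in the picture. A call takes as long as a camera call. They do not tell look-alikes from the thing itself.
- find_in(camera, query): "location" ([column, row] in pixels, amid what is visible of it).
- mark_of(camera, query): "location" ([column, row] in pixels: a listed point, or the origin of a listed thing).
The state is a dict: "t": time; "q": joint angles; "qd": joint speeds; "joint_efforts": joint torques, N m; "eef_pos": TCP position; "ee_rot": TCP orientation; "force": force on the tool from outside, world axes, zero at the start; "moment": the same for the moment, N m; "width": finger opening in m; "gripper_force": force on a finger pad.
Only numpy, scipy, OpenCV 4.12 (cv2) and the standard library are available. Lean on these libraries where they do the work, as an engineer would, in place of code of your own. Each camera call takes 0.05 s, during which the arm holds its last target. There are 200 camera calls.

## Working session

There is one attempt and no reset: what is moved stays moved. The work goes in short steps, Python scripts to look and compute and a shell command to move; the robot and the scene stay as the last step left them, time stands still between calls to the robot, and variables do not carry over. Pictures are saved under pics/ and viewed, at most 10 in all, crops included, and the job is handed in when it is done.

```bash
mkdir -p pics; cat > h.py <<'E'
import numpy as np, cv2
from station import *
def ray(cam,uv,C=None):
    c=C or calibration(cam); K=np.array([[c['fx'],0,c['cx']],[0,c['fy'],c['cy']],[0,0,1.]])
    p=cv2.undistortPoints(np.array([[uv]],float),K,np.array([c['k1'],0,0,0.]))[0,0]
    E=np.array(c['extrinsics']); R=E[:3,:3]
    return -R.T@E[:3,3], R.T@np.array([p[0],p[1],1])
def at(cam,uv,z,C=None):
    o,d=ray(cam,uv,C); return o+d*(z-o[2])/d[2]
def px(cam,P,C=None):
    c=C or calibration(cam); K=np.array([[c['fx'],0,c['cx']],[0,c['fy'],c['cy']],[0,0,1.]])
    E=np.array(c['extrinsics'])
    return cv2.projectPoints(np.array(P,float).reshape(-1,1,3),cv2.Rodrigues(E[:3,:3])[0],E[:3,3],K,np.array([c['k1'],0,0,0.]))[0][:,0]
def save(cam,name):
    f=grab_frame(cam); cv2.imwrite('pics/'+name,f[:,:,::-1]); return f
E
python3 - <<'E'
from h import *
print(tip_reach, get_state())
Z={'rail':0,'tin_center':.0495,'small_tin_center':.0365}
for c in('top','side'):
    save(c,c+'0.png')
    for n in Z:
        for f in(mark_of,find_in):
            for r in f(c,n): print(c,n,f.__name__,np.round(r['location']),round(r['conf'],2),at(c,r['location'],Z[n]).round(3))
E
```

```text
0.019 {'t': 0.0, 'q': array([ 1.53908239e+00,  3.59426047e-01,  1.10447995e-02, -3.89366491e-04,
       -1.22412027e+00, -2.88113547e-01]), 'qd': array([1.57368012e-04, 5.39018679e-04, 7.23692065e-05, 5.29997627e-04,
       1.30711033e-04, 1.12309137e-03]), 'joint_efforts': array([ 1.67765702e-04, -5.82711446e+01,  2.93071425e+01,  6.99704468e+00,
        7.23727353e-03, -1.47802734e-04]), 'eef_pos': array([0.21207864, 0.64031447, 0.24458416]), 'ee_rot': array([ 3.13985374e+00, -1.33634951e-04, -3.19959980e-01]), 'force': array([-0.81230942, -0.27464487, -0.63590104]), 'moment': array([-0.01594373,  0.0051213 , -0.00991746]), 'gripper_force': 0.0, 'width': 0.087766725781261}
top rail call [234. 237.] 0.73 [0.571 0.128 0.   ]
top rail call [290. 246.] 0.59 [0.553 0.012 0.   ]
top tin_center call [422. 359.] 0.78 [ 0.323 -0.245  0.05 ]
top tin_center call [390. 226.] 0.7 [ 0.586 -0.186  0.05 ]
top tin_center call [434. 150.] 0.69 [ 0.741 -0.282  0.05 ]
top tin_center call [177. 130.] 0.68 [0.787 0.238 0.05 ]
top small_tin_center call [278. 295.] 0.79 [0.453 0.037 0.036]
top small_tin_center call [282. 295.] 0.61 [0.452 0.028 0.036]
side rail call [283. 228.] 0.66 [0.579 0.132 0.   ]
side rail call [338. 258.] 0.57 [ 0.582 -0.052  0.   ]
side tin_center call [384. 262.] 0.78 [ 0.585 -0.177  0.049]
side tin_center call [320. 171.] 0.78 [0.799 0.246 0.049]
side tin_center call [477. 257.] 0.63 [ 0.734 -0.29   0.049]
side tin_center call [478. 254.] 0.73 [ 0.742 -0.285  0.049]
side tin_center call [388. 258.] 0.63 [ 0.601 -0.173  0.049]
side tin_center call [306. 342.] 0.6 [ 0.325 -0.249  0.049]
side tin_center call [317. 173.] 0.6 [0.782 0.24  0.049]
side small_tin_center call [266. 252.] 0.57 [0.45  0.024 0.036]
side small_tin_center call [266. 251.] 0.96 [0.454 0.027 0.036]
```

View pics/top0.png

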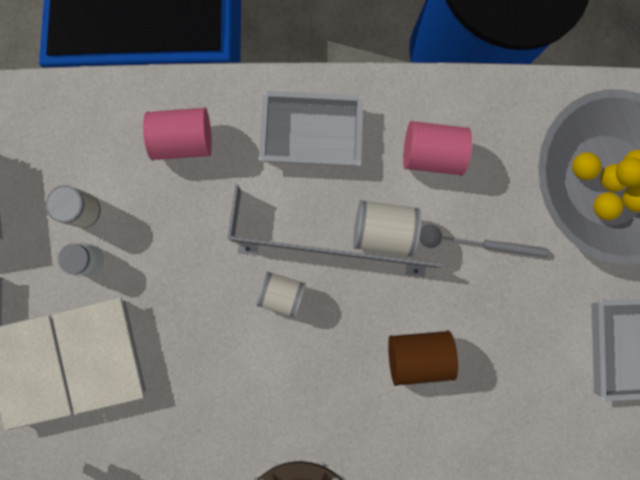

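View pics/side0.png

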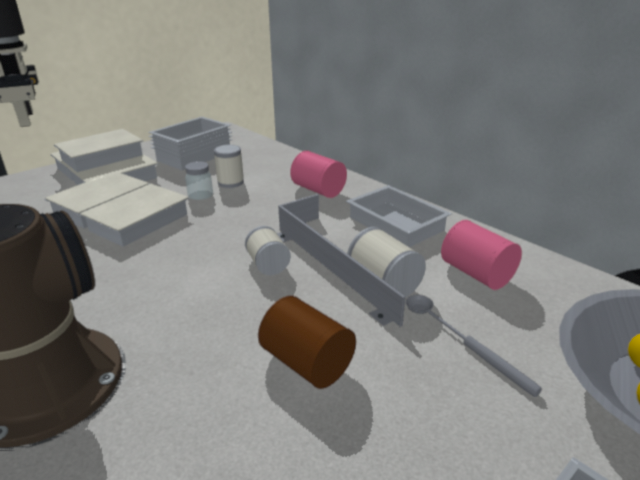

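Top view: the cream big tin is at (388,228), against the rail (237,240)–(437,265) with its stop at (236,212). Possible mix-ups are the pink tins at (178,133) and (437,148), the brown tin at (423,358), and the small cream tin at (282,295). A ladle lies right behind the tin's rear end, with its bowl at (430,235). I choose the cream one at (388,228), as it lies on the rail's stop side.

```bash
python3 - <<'E'
from h import *
im=cv2.imread('pics/top0.png')[170:290,220:460]
im=cv2.resize(im,None,fx=3.3,fy=3.3,interpolation=cv2.INTER_CUBIC); cv2.imwrite('pics/crop.png',im)
a=at('top',(237,240),.065);b=at('top',(438,265),.065);print('wall top ends',a,b,np.linalg.norm(a-b))
print(at('top',(430,235),.02), at('top',(546,252),.02))
E
```

```text
wall top ends [0.56102354 0.11447736 0.065     ] [ 0.50766927 -0.27818271  0.065     ] 0.3962683612936611
[ 0.57051375 -0.27435202  0.02      ] [ 0.53241783 -0.51930544  0.02      ]
```

View pics/crop.png

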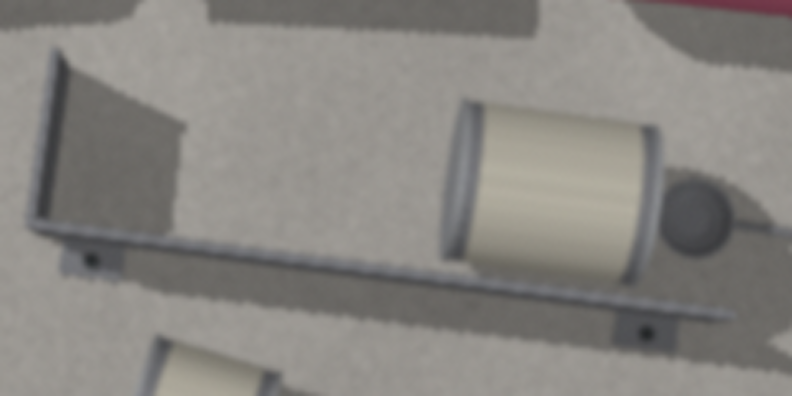

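The crop confirms the cream tin on the stop side of the wall, with rear rim at crop (650,205). The ladle bowl at crop (695,215) nearly touches it. I'm moving above the rear end for a close look.

```bash
python3 -m handwheel '[{"delta_pos":[1,-1,0.2],"dr":[0,0,-8]},{"delta_pos":[1,-1,0.2],"dr":[0,0,-8]},{"delta_pos":[1,-1,0.2],"dr":[0,0,-8]},{"delta_pos":[1,-1,0.2],"dr":[0,0,-8]},{"delta_pos":[1,-1,0.2],"dr":[0,0,-8]},{"delta_pos":[1,-1,0],"dr":[0,0,-8]},{"delta_pos":[1,-1,0],"dr":[0,0,-8]},{"delta_pos":[1,-1,0],"dr":[0,0,-8]},{"delta_pos":[1,-1,0],"dr":[0,0,-8]},{"delta_pos":[1,-1,0],"dr":[0,0,-7]}]' 0.1
python3 -m handwheel '[{"delta_pos":[0.2,-1,0],"dr":[0,0,0]},{"delta_pos":[0.2,-1,0],"dr":[0,0,0]},{"delta_pos":[0.2,-1,0],"dr":[0,0,0]},{"delta_pos":[0.2,-1,0],"dr":[0,0,0]},{"delta_pos":[0.2,-1,0],"dr":[0,0,0]},{"delta_pos":[0.2,-1,0],"dr":[0,0,0]},{"delta_pos":[0.2,-1,0],"dr":[0,0,0]},{"delta_pos":[0.2,-1,0],"dr":[0,0,0]},{"delta_pos":[0.2,-1,0],"dr":[0,0,0]},{"delta_pos":[0.2,-1,0],"dr":[0,0,0]}]'
```

```text
t: 1.7
eef_pos: [0.5132, 0.3394, 0.2759]
ee_rot: [-3.141, 0.001, -1.704]
force: [0.5, 0.2, 0.6]
width: 0.0392
gripper_force: 0.0
t: 2.7
eef_pos: [0.5723, 0.0395, 0.2758]
ee_rot: [-3.141, 0.0, -1.698]
force: [0.3, 0.4, 0.2]
width: 0.0391
gripper_force: 0.0
```

```bash
python3 -m handwheel '[{"delta_pos":[0,-1,0],"dr":[0,0,0]},{"delta_pos":[0,-1,0],"dr":[0,0,0]},{"delta_pos":[0,-1,0],"dr":[0,0,0]},{"delta_pos":[0,-1,0],"dr":[0,0,0]},{"delta_pos":[0,-1,0],"dr":[0,0,0]},{"delta_pos":[0,-1,0],"dr":[0,0,0]},{"delta_pos":[0,-1,0],"dr":[0,0,0]},{"delta_pos":[0,-1,0],"dr":[0,0,0]},{"delta_pos":[0,-1,0],"dr":[0,0,0]},{"delta_pos":[0,-1,0],"dr":[0,0,0]}]'
python3 - <<'E'
from h import *
s=get_state();C=calibration('wrist');save('wrist','w1.png')
print(s['eef_pos'],s['ee_rot'])
import json;json.dump({k:np.array(v).tolist() for k,v in C.items()},open('C1.json','w'))
for r in mark_of('wrist','tin_center')+mark_of('wrist','rail'): print(r['location'],r['conf'],at('wrist',r['location'],.0495,C))
E
```

```text
t: 3.7
eef_pos: [0.5721, -0.2605, 0.2757]
ee_rot: [-3.141, 0.0, -1.699]
force: [-0.5, 0.8, 0.5]
width: 0.0396
gripper_force: 0.0
[ 0.57207675 -0.26048766  0.27572394] [-3.14130205e+00  1.61634239e-06 -1.69856866e+00]
```

View pics/w1.png

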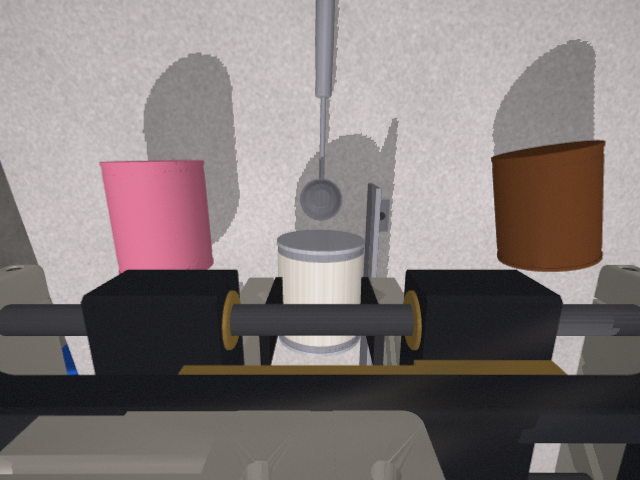

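The wrist view shows the tin's rear lid at (278–365, 233–258), the ladle bowl at (321,200) just behind it, and the wall end at (372,185).

```bash
python3 - <<'E'
from h import *
import json
C=json.load(open('C1.json'))
for n,uv,z in [('rear top',(321,258),.099),('rear L',(277,243),.0495),('rear R',(365,243),.0495),('rear bottom',(321,232),.0),('bowl c',(321,200),.015),('bowl tinside',(321,221),.02),('bowl far',(321,179),.02),('bowl L',(300,200),.02),('wall inner end top',(369,185),.065),('wall inner 2 top',(366,270),.065)]:
    print(n,at('wrist',uv,z,C).round(4))
print('top: wall',at('top',(230.6,237.5),.065),at('top',(441.2,265),.065),'rear mid',at('top',(417,232.5),.06))
# bowl height: intersect top & side rays of bowl centre/rim
o1,d1=ray('wrist',(321,200),C)
for cam,uv in(('side',(420,302)),('top',(430.5,235))):
    o2,d2=ray(cam,uv); A=np.c_[d1,-d2]; t=np.linalg.lstsq(A,o2-o1,rcond=None)[0]; print(cam,o1+t[0]*d1,o2+t[1]*d2)
E
```

```text
rear top [ 0.5765 -0.2302  0.099 ]
rear L [ 0.6256 -0.2387  0.0495]
rear R [ 0.5269 -0.2261  0.0495]
rear bottom [ 0.5761 -0.2337  0.    ]
bowl c [ 0.5707 -0.2761  0.015 ]
bowl tinside [ 0.5738 -0.2517  0.02  ]
bowl far [ 0.5675 -0.3009  0.02  ]
bowl L [ 0.5952 -0.2799  0.02  ]
wall inner end top [ 0.5186 -0.2918  0.065 ]
wall inner 2 top [ 0.5302 -0.1996  0.065 ]
top: wall [0.56603644 0.126964   0.065     ] [ 0.50757981 -0.28455635  0.065     ] rear mid [ 0.57250123 -0.23925607  0.06      ]
side [ 0.57068046 -0.27624535  0.01635112] [ 0.57222984 -0.27894209  0.0160231 ]
top [ 0.57067995 -0.27624909  0.01637948] [ 0.57079553 -0.27622908  0.01638419]
```

```bash
python3 -m handwheel '[{"delta_pos":[0,0,-0.8],"dr":[0,0,0]},{"delta_pos":[0.02,0,-0.8],"dr":[0,0,0]},{"delta_pos":[0.02,0,-0.8],"dr":[0,0,0]},{"delta_pos":[0.02,0,-0.8],"dr":[0,0,0]},{"delta_pos":[0.02,0,-0.8],"dr":[0,0,0]},{"delta_pos":[0,0,-0.8],"dr":[0,0,0]},{"delta_pos":[0,0,-0.8],"dr":[0,0,0]},{"delta_pos":[0,0,-0.7],"dr":[0,0,0]},{"delta_pos":[0,0,-0.5],"dr":[0,0,0]},{"delta_pos":[0,0,-0.3],"dr":[0,0,0]}]' 0.4
python3 - <<'E'
from h import *
s=save('side','s1.png')
E
```

```text
t: 4.85
eef_pos: [0.5742, -0.2583, 0.0613]
ee_rot: [3.14, 0.0, -1.698]
force: [0.3, 0.3, -0.9]
width: 0.0262
gripper_force: 0.0
```

View pics/s1.png

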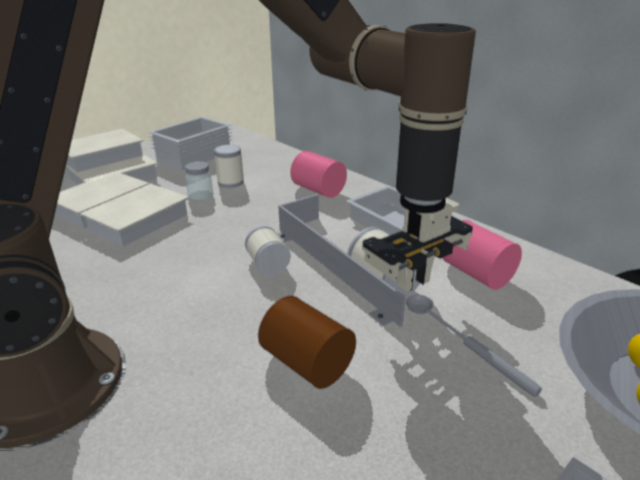

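The side view shows the fingers lowered between the tin's rear lid and the ladle bowl (420,302), clear of both. Approaching and pushing gently.

```bash
python3 -m handwheel '[{"delta_pos":[0.03,0.2,0],"dr":[0,0,0]},{"delta_pos":[0.03,0.2,0],"dr":[0,0,0]},{"delta_pos":[0.02,0.15,0],"dr":[0,0,0]},{"delta_pos":[0.02,0.15,0],"dr":[0,0,0]},{"delta_pos":[0.01,0.15,0],"dr":[0,0,0]},{"delta_pos":[0,0.15,0],"dr":[0,0,0]},{"delta_pos":[0,0.15,0],"dr":[0,0,0]},{"delta_pos":[0,0.15,0],"dr":[0,0,0]},{"delta_pos":[0,0.15,0],"dr":[0,0,0]},{"delta_pos":[0,0.15,0],"dr":[0,0,0]}]'
python3 - <<'E'
from h import *
im=save('top','t1.png')[150:300,210:460]
cv2.imwrite('pics/t1c.png',cv2.resize(im[:,:,::-1],None,fx=3,fy=3))
E
```

```text
t: 5.9
eef_pos: [0.5786, -0.2113, 0.0634]
ee_rot: [-3.14, -0.0, -1.698]
force: [0.6, -4.7, 3.1]
width: 0.026
gripper_force: 2.5
```

View pics/t1c.png

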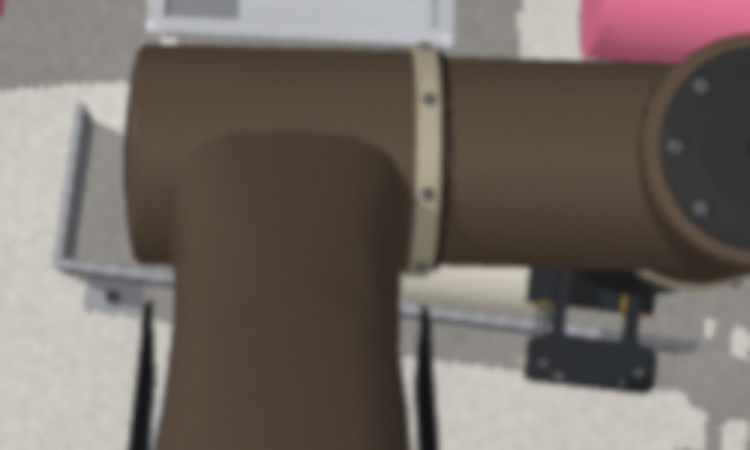

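The arm hides most of the tin in this view, but the visible edge at crop (450,295) lies along the wall. The 4.7 N steady push matches sliding. Continuing.

```bash
python3 -m handwheel '[{"delta_pos":[0.03,0.3,0],"dr":[0,0,0]},{"delta_pos":[0.03,0.3,0],"dr":[0,0,0]},{"delta_pos":[0.03,0.3,0],"dr":[0,0,0]},{"delta_pos":[0.03,0.3,0],"dr":[0,0,0]},{"delta_pos":[0.03,0.3,0],"dr":[0,0,0]},{"delta_pos":[0.03,0.3,0],"dr":[0,0,0]},{"delta_pos":[0.03,0.3,0],"dr":[0,0,0]},{"delta_pos":[0.03,0.3,0],"dr":[0,0,0]},{"delta_pos":[0.03,0.3,0],"dr":[0,0,0]},{"delta_pos":[0.03,0.3,0],"dr":[0,0,0]}]'
python3 - <<'E'
from h import *
save('side','s2.png')
E
```

```text
t: 6.95
eef_pos: [0.5875, -0.1212, 0.0631]
ee_rot: [-3.14, -0.0, -1.699]
force: [1.7, -5.4, 3.0]
width: 0.0263
gripper_force: 2.8
```

View pics/s2.png

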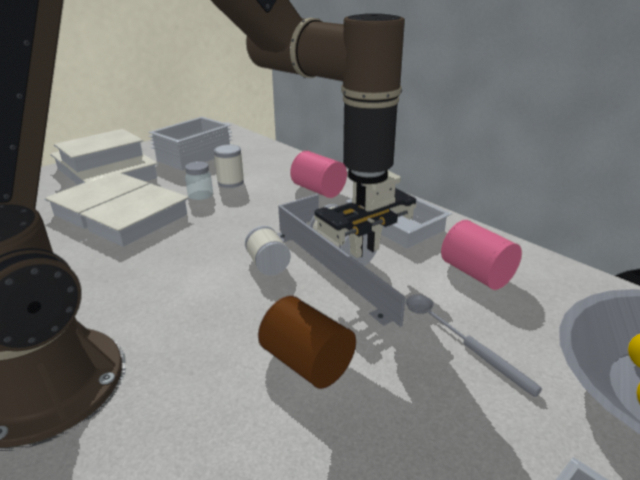

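The tin rides along the wall, hidden under the gripper near (345,235), and the ladle is untouched. Continuing.

```bash
python3 -m handwheel '[{"delta_pos":[0.033,0.3,0],"dr":[0,0,0]},{"delta_pos":[0.033,0.3,0],"dr":[0,0,0]},{"delta_pos":[0.033,0.3,0],"dr":[0,0,0]},{"delta_pos":[0.033,0.3,0],"dr":[0,0,0]},{"delta_pos":[0.033,0.3,0],"dr":[0,0,0]},{"delta_pos":[0.033,0.3,0],"dr":[0,0,0]},{"delta_pos":[0.033,0.3,0],"dr":[0,0,0]},{"delta_pos":[0.033,0.3,0],"dr":[0,0,0]},{"delta_pos":[0.033,0.3,0],"dr":[0,0,0]},{"delta_pos":[0.03,0.2,0],"dr":[0,0,0]}]'
python3 -m handwheel '[{"delta_pos":[0.02,0.15,0],"dr":[0,0,0]},{"delta_pos":[0.02,0.15,0],"dr":[0,0,0]},{"delta_pos":[0.015,0.15,0],"dr":[0,0,0]},{"delta_pos":[0.015,0.15,0],"dr":[0,0,0]}]'
```

```text
t: 8.0
eef_pos: [0.5974, -0.0343, 0.0631]
ee_rot: [-3.14, -0.0, -1.699]
force: [2.1, -6.9, 2.8]
width: 0.0263
gripper_force: 3.2
t: 8.4
eef_pos: [0.5994, -0.0167, 0.063]
ee_rot: [-3.14, -0.0, -1.699]
force: [2.7, -8.5, 2.9]
width: 0.0265
gripper_force: 3.3
```

```bash
python3 -m handwheel '[{"delta_pos":[0.012,0.1,0],"dr":[0,0,0]},{"delta_pos":[0.012,0.1,0],"dr":[0,0,0]},{"delta_pos":[0.012,0.1,0],"dr":[0,0,0]}]'
python3 - <<'E'
from h import *
im=save('top','t2.png')[150:300,210:460]
cv2.imwrite('pics/t2c.png',cv2.resize(im[:,:,::-1],None,fx=3,fy=3))
E
```

```text
t: 8.7
eef_pos: [0.6005, -0.0077, 0.063]
ee_rot: [-3.14, -0.0, -1.699]
force: [2.4, -6.5, 3.2]
width: 0.0258
gripper_force: 3.3
```

View pics/t2c.png

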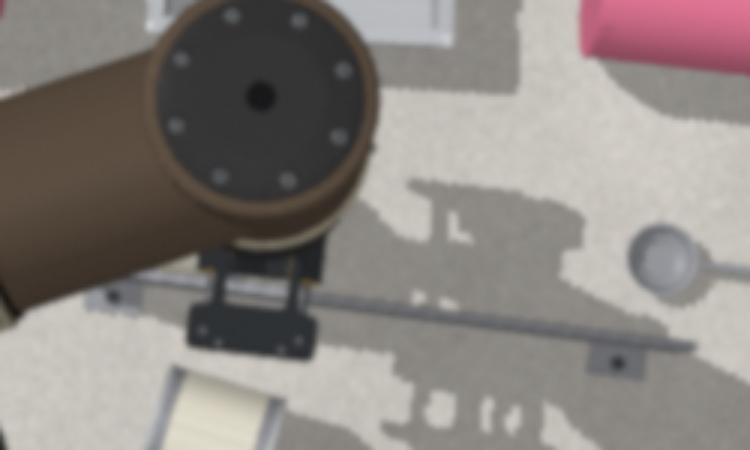

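The tin (crop 185,262) is against the wall near the stop end, with the gripper above it. Creeping until the force rises.

```bash
for i in 1; do python3 -m handwheel '[{"delta_pos":[0.008,0.07,0],"dr":[0,0,0]},{"delta_pos":[0.008,0.07,0],"dr":[0,0,0]}]'; python3 -m handwheel '[{"delta_pos":[0.008,0.07,0],"dr":[0,0,0]}]';  python3 -m handwheel '[{"delta_pos":[0.008,0.07,0],"dr":[0,0,0]}]'; done
```

```text
t: 8.95
eef_pos: [0.6003, -0.0073, 0.0631]
ee_rot: [3.141, -0.005, -1.7]
force: [7.9, -37.4, 3.3]
width: 0.0264
gripper_force: 18.1
t: 9.05
eef_pos: [0.6003, -0.0072, 0.0632]
ee_rot: [3.14, -0.007, -1.701]
force: [7.9, -47.6, 4.5]
width: 0.0263
gripper_force: 23.1
t: 9.15
eef_pos: [0.6002, -0.007, 0.0634]
ee_rot: [3.14, -0.009, -1.702]
force: [10.0, -58.4, 5.3]
width: 0.0261
gripper_force: 28.2
```

Firm contact with the stop: the force is up to 58 N with no motion. Backing off slowly along the rail.

```bash
python3 -m handwheel '[{"delta_pos":[-0.008,-0.07,0],"dr":[0,0,0]},{"delta_pos":[-0.008,-0.07,0],"dr":[0,0,0]},{"delta_pos":[-0.008,-0.07,0],"dr":[0,0,0]},{"delta_pos":[-0.008,-0.07,0],"dr":[0,0,0]},{"delta_pos":[-0.01,-0.07,0],"dr":[0,0,0]},{"delta_pos":[-0.01,-0.1,0],"dr":[0,0,0]},{"delta_pos":[-0.02,-0.2,0],"dr":[0,0,0]},{"delta_pos":[-0.04,-0.3,0],"dr":[0,0,0]},{"delta_pos":[-0.07,-0.5,0],"dr":[0,0,0]},{"delta_pos":[-0.07,-0.5,0],"dr":[0,0,0]}]'
python3 -m handwheel '[{"delta_pos":[-0.07,-0.5,0],"dr":[0,0,0]},{"delta_pos":[-0.07,-0.5,0.3],"dr":[0,0,0]},{"delta_pos":[0,-0.3,1],"dr":[0,0,0]},{"delta_pos":[0,-0.3,1],"dr":[0,0,0]},{"delta_pos":[0,-0.3,1],"dr":[0,0,0]},{"delta_pos":[0,-0.6,1],"dr":[0,0,0]},{"delta_pos":[0,-1,0.5],"dr":[0,0,0]},{"delta_pos":[0,-1,0],"dr":[0,0,0]},{"delta_pos":[0,-1,0],"dr":[0,0,0]},{"delta_pos":[0,-1,0],"dr":[0,0,0]}]'
python3 -m handwheel '[{"delta_pos":[0,-1,0],"dr":[0,0,0]},{"delta_pos":[0,-1,0],"dr":[0,0,0]},{"delta_pos":[0,-1,0],"dr":[0,0,0]},{"delta_pos":[0,-1,0],"dr":[0,0,0]},{"delta_pos":[0,-0.5,0],"dr":[0,0,0]},{"delta_pos":[0,0,0],"dr":[0,0,0]}]'
python3 - <<'E'
from h import *
im=save('top','t3.png')[150:300,210:460]
for r in mark_of('top','tin_center'): print(r['location'],r['conf'],at('top',r['location'],.0495))
s=save('side','s3.png')[150:300,220:420]
a=cv2.resize(im,(750,450));b=cv2.resize(s,(600,450))
cv2.imwrite('pics/f.png',cv2.resize(np.hstack([a,b]),(800,267))[:,:,::-1])
E
```

```text
t: 10.15
eef_pos: [0.593, -0.0585, 0.0625]
ee_rot: [3.141, -0.0, -1.698]
force: [-0.6, 0.2, 1.4]
width: 0.0265
gripper_force: 0.0
t: 11.15
eef_pos: [0.5885, -0.2545, 0.2077]
ee_rot: [-3.141, 0.0, -1.699]
force: [0.9, 0.0, -0.5]
width: 0.0263
gripper_force: 0.0
t: 11.75
eef_pos: [0.5881, -0.3899, 0.2065]
ee_rot: [3.141, -0.0, -1.702]
force: [0.3, 0.1, -0.1]
width: 0.0262
gripper_force: 0.0
```

View pics/f.png

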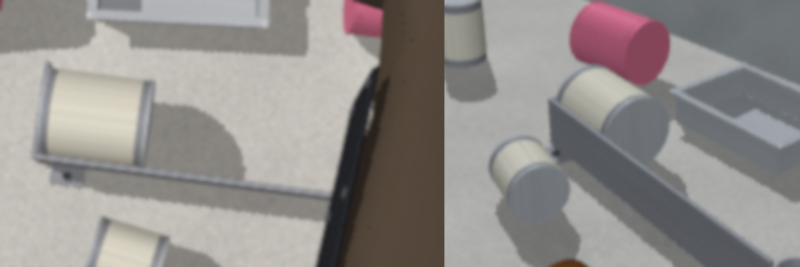

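The tin sits against the stop (left view, 45,110) and the wall, still lying, and the small tin and ladle are where they were. Handing in.

```bash
python3 -c "
from station import *
print(job_done())"
```

```text
the job is handed in; nothing more can be done
None
```

The big tin was pushed along the rail, still lying and against the wall, until its front end met the stop; the small tin was left alone, the robot is clear, and the job was handed in at about 12 s.

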